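# Back off a take-up winder's ratchet by one notch

## Robot

A 7-joint arm with a two-finger parallel gripper is mounted at the origin on the work surface; the furniture and walls round the work are solid. World frame = base frame: x ahead of the robot, y to its left, z up, the work surface at z = 0. Lengths are in mm, angles in rad, forces in N, time in s.
With the tool pointing down it reaches from about 400 to 875 mm from the base axis. Payload 4.4 kg.
Tool frame: the origin (TCP) lies at the very end of the fingers, on their centre line; the grasp point (between the pads) lies 19 mm behind it; z points along the fingers, x is the direction in which the jaws open and shut, and the axes are right-handed (so a half turn about z gives the same grasp; the last joint's range is limited). The gripper opens to 85 mm and grips with 20 to 120 N. Pads are 22 mm wide; open, the fingers measure 114 mm over their backs; the gripper's body (76 mm by 85 mm) begins 54 mm behind the grasp point. The pads swing forward as they close: fully open they stand 13 mm farther back than shut.
Start: joints at [1.152, 0.628, 0.038, 1.517, -0.027, 0.996, -0.02], TCP at [224.62, -609.97, 231.313] pointing down, gripper open.
Joint ranges: [-3.06, 3.06], [-0.37, 2.12], [-1.25, 1.32], [0.18, 2.47], [-1.1, 4.24], [0.23, 1.98], [-2.94, 2.94]. Speed limits (rad/s): [2.57, 2.57, 3.14, 3.14, 3.14, 3.14, 3.14].

## Interface

Orientations are given as [roll, pitch, yaw] about the fixed x, y, z axes, in that order (R = Rz(yaw) Ry(pitch) Rx(roll)).
In Python, from cell import ctrl gives the robot as it stands.
- The arm moves only by the shell command python3 -m creep 'ROWS'. ROWS is text: rows parted by semicolons, each of 7 numbers parted by spaces: the shift along the tool's x, y, z in units of 40 mm (1.0 is 40 mm), then the turn, a rotation vector about the tool's x, y, z in degrees, then the closure, from 0 (fully open) to 1 (shut). In form: x y z rx ry rz grip; .... A call has 1 to 10 rows; each row is the pose to reach, as a shift and turn from the pose commanded when the call began, along the tool's axes at that moment; what a row does not reach only later rows make up. A row lasts 1/12 s, in which the tool goes at most 41.7 mm and 7.16 degrees, less where a joint would pass 70% of its speed; a pose out of reach is approached as far as the arm can. A call with a gripper value outside its range is refused whole. The fingers move at their own pace and stop on an object; the grip force is fixed at half the most. Time passes only in rows, so rows that repeat a pose let the fingers close. It gives the time, the measured TCP pose, the force and the opening at its end, in the units of the state.
- ctrl.read_state(): the state, without advancing time (a new reading comes with each control period).
- ctrl.get_image(name): name is "scene" or "top" or "wrist"; returns a dict with "img" (400x640x3 uint8, red, green, blue), "vfov" (degrees; the focal length in pixels is half the picture's height over the tangent of half this angle, whatever the lens; pixels are square), "cx", "cy" (the principal point, pixels), "distortion" ([k1, k2, p1, p2, k3] as OpenCV has them; the pictures are not rectified), "T" (4x4, takes a point from camera to world coordinates); the wrist camera has in their place "tool_from_camera" (4x4, takes a point from camera to tool coordinates, whose origin is the TCP and whose axes are the tool frame's). Camera axes: x right, y up, looking along -z (the intrinsics and any distortion apply to the point x, -y, -z); pixel columns grow to the right and rows downward; lengths in mm; the calibration is good to about 2 mm. A picture is of the moment at which its call begins: read the wrist's pose just before it. There is no depth.
- ctrl.finish_job(): hands the job in, once; it reports no verdict.
Trained networks look in the newest picture that a camera, given by its name, has taken for a name from the list of things; names that differ only in an ending like _2 or _b are one class to them, and where a whole thing is asked for, a point or a joint stands for the part that bears it (a point fixed in the world has none). Each returns a list of dicts, best first, with "score" (0 to 1); they miss things now and then, are a little off and sometimes report something else, mostly with a low value. They report only what shows in the picture. A call takes as long as a camera call.
- ctrl.boxes_of(camera, thing): "rect" ([left, top, right, bottom] in pixels, round what is visible of it).
- ctrl.cut_out(camera, thing): "pixels" (400x640 bool, what is visible of it) and "rect" ([left, top, right, bottom] in pixels, round what is visible of it).
The state is a dict: "clock": time; "qpos": joint angles; "qd": joint speeds; "tau": joint torques, N m; "eef_pos": TCP position; "tool_rot": TCP orientation; "force": force on the tool from outside, world axes, zero at the start; "torque": the same for the moment, N m; "width": finger opening in mm.
Only numpy, scipy, OpenCV 4.12 (cv2) and the standard library are available. Lean on these libraries where they do the work, as an engineer would, in place of code of your own. Each camera call takes 0.05 s, during which the arm holds its last target.

## Task

Back off the take-up winder by exactly one notch: with a fingertip, push the pawl's black knob over so that the red pawl lifts out of the teeth and lies back, push a spoke so that the top of the wheel goes one notch backward (towards the pawl's pivot), then tip the pawl over again so that it drops into that next notch. Only push, lightly, without gripping anything or forcing the wheel against the pawl, and leave the loose things around the winder where they are.

Things in the scene. Friction and masses are not known exactly. Their poses are not given: they have to be found in the camera images.
- winder: Grey bench stand of a take-up winder, bolted down, base 130 x 200 x 12 mm, whole machine under 255 mm high. Origin on the table under its middle; x away from the operator's side, y to the left seen from there, z up. Wheel and pawl turn about axes parallel to x: teeth and pawl in the plane x = -6 mm, spokes in the plane x = -50 mm, bearing plate (to 187 mm high) and drum behind, x > 8 mm.
- wheel (a joint): Turn of the 8-tooth ratchet wheel (100 mm across), rad, starts within 0.05 of 0. GROWS BACKWARD: its top goes right (-y), to the pawl's pivot. One notch = 0.785. Friction holds it (about 2 N at a spoke end). The pawl drops fully in only from 0.15 before to 0.05 past a notch; when down, it stops the wheel about 0.06 past it. In front: four 9 mm spokes with 18 mm balls, one orange, three blue.
- wheel_axle (a point): Point on the wheel's axis in the plane of the spokes, at (-50, 40, 155) mm in the stand's frame. Does not move.
- spoke_ball (a point): Centre of the orange ball (18 mm) at a spoke's end, 85 mm from the axis. At wheel = 0 this spoke leans 28 degrees left of upright, its ball 230 mm above the table; one notch backward brings it to 17 degrees right of upright. The other spokes follow at 90 degrees.
- pawl (a joint): Turn of the pawl, rad: about 0 with its nose down in a notch, grows as the nose lifts, 1.25 when it lies back on its rest. The nose clears the teeth above 0.3. It turns freely and balances at about 0.55: below that it falls onto the wheel by its weight, above that it falls onto its rest and stays.
- pawl_pivot (a point): Pivot of the pawl in the plane of the teeth, at (-6, -50, 175) mm in the stand's frame. Does not move.
- pawl_knob (a point): Centre of the black ball knob (20 mm) on the pawl's thumb lever (9 mm thick), 52 mm from the pivot. At pawl = 0 the lever stands up, leaning 10 degrees right (-y), knob 226 mm above the table; pushing it right lifts the nose. At pawl = 1.25 the lever lies out to the right, knob about 182 mm above the table.
- pawl_nose (a point): Centre of the round nose (8 mm) of the red pawl arm (10 mm thick), 74 mm from the pivot. At pawl = 0 the arm points left, rising 15 degrees, nose 195 mm above the table. At pawl = 1.25 the arm stands nearly upright over the pivot, nose 249 mm above the table; pushing its upper part left (+y) past the balance drops it onto the wheel.
- tape_measure: Yellow tape measure 57x73x27 mm, loose, right of the stand. Leave alone. Origin: centre of its underside.
- brass_weight: Brass weight with a knob top, 50 mm across, 61 mm high, loose, in front of the stand, to the left. Leave alone. Origin: centre of its underside.
- button_tin: Teal tin, 69 mm across, 67 mm high, loose. Leave alone. Origin: centre of its underside.
- pin_dish: Red dish of pins 72 mm across, 16 mm high, loose. Leave alone. Origin: centre of its underside.
- cone_peach: Peach thread cone 69 mm across, 116 mm high, loose. Leave alone. Origin: centre of its underside.

How it is judged:
By the outcome, as a careful person would: the job done as asked, in the order asked, and still so for the second after the job is handed in, with the robot touching nothing.
It also fails if it takes over 53 s, if anything falls off the work surface, if the arm or the gripper's body presses on something with over 40 N, if the wrist force passes 120 N, or if a joint passes its speed limit or range.

## Working session

There is one attempt and no reset: what is moved stays moved. The work goes in short steps, Python scripts to look and compute and a shell command to move; the robot and the scene stay as the last step left them, time stands still between calls to the robot, and variables do not carry over. Pictures are saved under pics/ and viewed, and the job is handed in when it is done.

```bash
ls; mkdir -p pics; python3 - <<'E'
from cell import ctrl
import cv2
s=ctrl.read_state(); print(s)
for n in ("scene","top","wrist"):
    d=ctrl.get_image(n); cv2.imwrite(f"pics/{n}0.png",d["img"][:,:,::-1])
    print(n,{k:v for k,v in d.items() if k!="img"})
    for t in ("winder","spoke_ball","pawl_knob","pawl_nose","wheel","tape_measure","brass_weight","button_tin","pin_dish","cone_peach"):
        print(t,[(round(float(b["score"]),2),[round(float(x)) for x in b["rect"]]) for b in ctrl.boxes_of(n,t)][:2])
E
```

```text
pics
{'clock': 0.0, 'qpos': array([ 1.1521639 ,  0.62933634,  0.03844129,  1.51839138, -0.02702363,
        0.99630335, -0.02003313]), 'qd': array([-0.00105709,  0.00060611,  0.00193673,  0.00194494, -0.00083555,
        0.00074611,  0.00219137]), 'tau': array([-9.72003090e-05, -5.63412631e+01,  1.22613665e+00, -1.93448675e+01,
        1.10319545e-02,  1.06457365e-02,  1.38419759e-05]), 'eef_pos': array([ 224.42468964, -609.34628611,  230.38794495]), 'tool_rot': array([ 3.14158737e+00,  1.92067003e-03, -1.21800988e+00]), 'force': array([0.20746669, 0.48604532, 0.2063264 ]), 'torque': array([ 0.01320294, -0.0020531 , -0.01186832]), 'width': 85.14789135704362}
scene {'vfov': 47.626532956253634, 'cx': 316.51335390901977, 'cy': 202.0154603914969, 'distortion': array([0.02568516, 0.        , 0.        , 0.        , 0.        ]), 'T': array([[-9.23078174e-01,  3.10288061e-01, -2.27261971e-01,
         2.40293077e+02],
       [-3.84399140e-01, -7.63958864e-01,  5.18270350e-01,
         5.74854652e+02],
       [-1.28056950e-02,  5.65763355e-01,  8.24468217e-01,
         1.15822236e+03],
    
[... 1361 characters left out ...]
peach [(0.24, [254, 126, 314, 189])]
wrist {'vfov': 67.133707403951, 'cx': 321.98503611573375, 'cy': 195.0124854542614, 'distortion': array([-0.03634505,  0.        ,  0.        ,  0.        ,  0.        ]), 'tool_from_camera': array([[ 9.99998607e-01, -9.27826429e-04,  1.38726382e-03,
         7.60466731e-01],
       [-4.51793391e-04, -9.50683593e-01, -3.10162058e-01,
        -7.87947543e+01],
       [ 1.60662550e-03,  3.10161000e-01, -9.50682688e-01,
        -1.41819957e+02],
       [ 0.00000000e+00,  0.00000000e+00,  0.00000000e+00,
         1.00000000e+00]])}
winder []
spoke_ball []
pawl_knob []
pawl_nose []
wheel []
tape_measure []
brass_weight []
button_tin []
pin_dish []
cone_peach []
```

```bash
python3 - <<'E'
import cv2
a=cv2.imread("pics/scene0.png")[140:320,190:390]; cv2.imwrite("pics/s0c.png",cv2.resize(a,None,fx=3.3,fy=3.3,interpolation=3)[:600,:800])
a=cv2.imread("pics/top0.png")[100:280,200:400]; cv2.imwrite("pics/t0c.png",cv2.resize(a,None,fx=3.3,fy=3.3,interpolation=3)[:600,:800])
E
```

```text
(no output)
```

View pics/scene0.png

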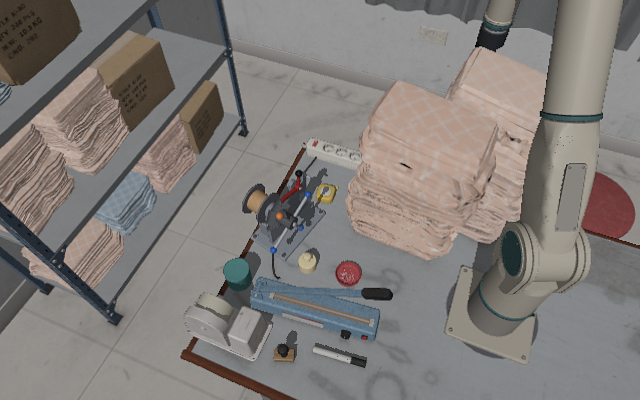

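View pics/top0.png

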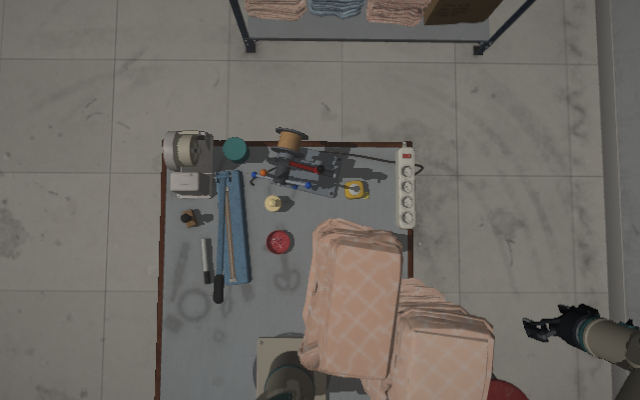

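```bash
echo
```

```text
(no output)
```

View pics/s0c.png

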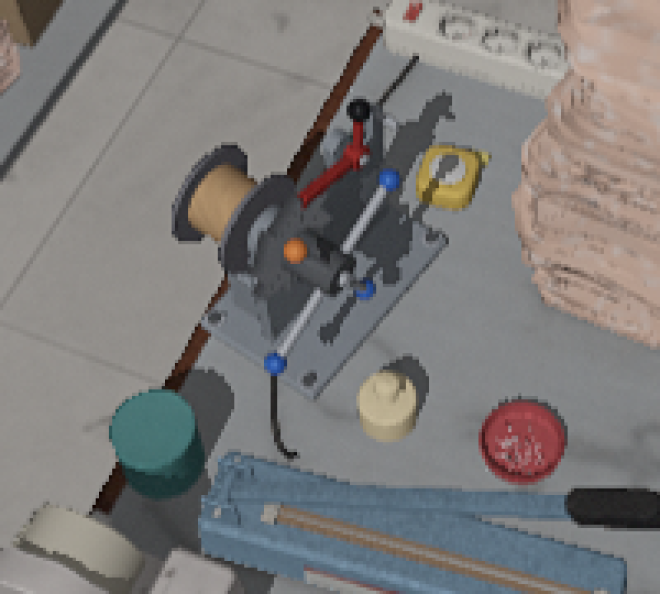

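View pics/t0c.png

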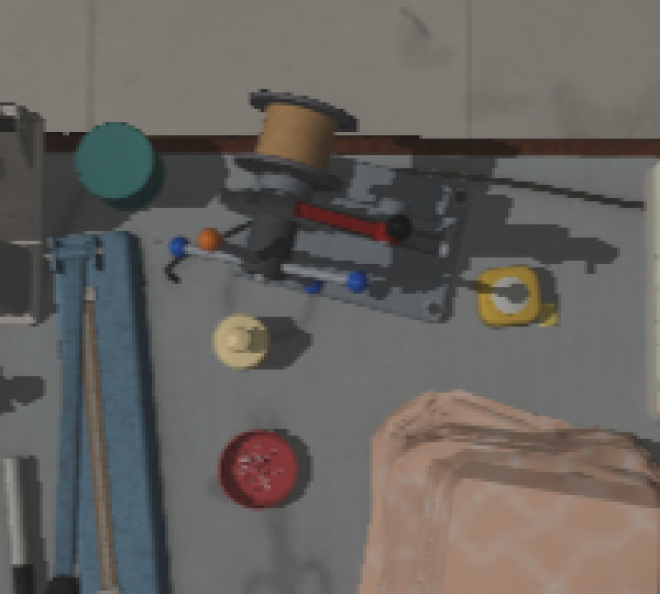

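```bash
cat > h.py <<'E'
import numpy as np, cv2
from scipy.optimize import least_squares
from scipy.spatial.transform import Rotation as R
def cam(d,pose=None):
    f=200/np.tan(np.radians(d["vfov"])/2); K=np.array([[f,0,d["cx"]],[0,f,d["cy"]],[0,0,1.]])
    T=d.get("T")
    if T is None:
        P=np.eye(4); P[:3,:3]=R.from_euler("xyz",pose[1]).as_matrix(); P[:3,3]=pose[0]; T=P@d["tool_from_camera"]
    return K,np.array(d["distortion"]),np.linalg.inv(T)
def proj(c,p):
    K,D,Ti=c; q=np.atleast_2d(p)@Ti[:3,:3].T+Ti[:3,3]; q=q*[1,-1,-1]
    return cv2.projectPoints(q.reshape(-1,1,3),np.zeros(3),np.zeros(3),K,D)[0].reshape(-1,2)
def stand(p,x,y,w):  # to world
    c,s=np.cos(w),np.sin(w); p=np.atleast_2d(p)
    return np.c_[x+c*p[:,0]-s*p[:,1], y+s*p[:,0]+c*p[:,1], p[:,2]]
def ball(th,k=0):
    a=np.radians(28+90*k)-th
    return [-50,40+85*np.sin(a),155+85*np.cos(a)]
def knob(pw):
    a=np.radians(10)+pw; return [-6,-50-52*np.sin(a),175+52*np.cos(a)]
def nose(pw):
    a=np.radians(15)+pw; return [-6,-50+74*np.cos(a),175+74*np.sin(a)]
def centroid(img,uv,r,kind):
    u,v=map(int,np.round(uv)); w=img[v-r:v+r+1,u-r:u+r+1].astype(int); R_,G,B=w[...,0],w[...,1],w[...,2]
    m={"blue":(B>R_+50)&(B>G+30),"orange":(R_>G+60)&(G>B+15)&(R_>150),"black":(w.max(2)<45)}[kind]
    yy,xx=np.nonzero(m); return (np.array([u-r+xx.mean(),v-r+yy.mean()]) if len(xx)>4 else None),len(xx)
E
python3 - <<'E'
from cell import ctrl
from h import *
S=lambda u,v:(190+u/3.3,140+v/3.3); T=lambda u,v:(200+u/3.3,100+v/3.3)
g={"scene":[("o",S(295,250)),("b1",S(275,363)),("b2",S(365,289)),("b3",S(389,180)),("k",S(359,111))],
"top":[("o",T(209,240)),("b1",T(179,246)),("b2",T(313,287)),("b3",T(357,282)),("k",T(397,230))]}
obs=[];cams={}
for n in g:
    d=ctrl.get_image(n); cams[n]=cam(d)
    for t,uv in g[n]:
        c,k=centroid(d["img"],uv,5,{"o":"orange","b":"blue","k":"black"}[t[0]]); print(n,t,uv,c,k)
        obs.append((n,t,c if c is not None else np.array(uv)))
def pts(p):
    x,y,w,th,pw=p; 
    return {t:stand(q,x,y,w)[0] for t,q in dict(o=ball(th),b1=ball(th,1),b2=ball(th,2),b3=ball(th,3),k=knob(pw)).items()}
def f(p):
    P=pts(p); return np.concatenate([(proj(cams[n],P[t])[0]-c)*(.3 if t=="b2" else 1) for n,t,c in obs])
best=min((least_squares(f,[600,0,w,0,0],x_scale=[100,100,1,.1,.1],loss="soft_l1") for w in (-.6,0,.6)),key=lambda r:r.cost)
print(best.x,best.cost,f(best.x).reshape(-1,2).round(1).tolist())
P=pts(best.x);print({k:v.round() for k,v in P.items()})
x,y,w,th,pw=best.x
for q in ([65,100,12],[-65,100,12],[65,-100,12],[-65,-100,12]): print(stand(q,x,y,w).round())
E
```

```text
scene o (279.3939393939394, 215.75757575757575) [278.72413793 215.5862069 ] 29
scene b1 (273.33333333333337, 250.0) [272.8        249.88571429] 35
scene b2 (300.6060606060606, 227.57575757575756) [300.6 227.9] 20
scene b3 (307.8787878787879, 194.54545454545456) [307.52941176 193.85294118] 34
scene k (298.7878787878788, 173.63636363636363) [298.4375 173.    ] 32
top o (263.3333333333333, 172.72727272727275) [261.66666667 172.        ] 9
top b1 (254.24242424242425, 174.54545454545456) [253.1 174.4] 20
top b2 (294.8484848484849, 186.96969696969697) [294.         187.14285714] 7
top b3 (308.1818181818182, 185.45454545454544) [307.40740741 184.74074074] 27
top k (320.3030303030303, 169.6969696969697) [321.06779661 169.06779661] 59
[ 5.95874875e+02 -2.14677192e+01 -2.37167873e-01  3.76594673e-02
  2.83735654e-02] 1.2374739124826595 [[-0.2, 0.4], [-0.2, 0.1], [-0.2, -0.1], [-0.5, 0.6], [0.3, -0.1], [0.9, 0.3], [0.6, 0.1], [0.0, -0.4], [-0.0, 0.2], [-0.1, -0.3]]
{'o': array([565.,  65., 231.]), 'b1': array([575., 104., 118.]), 'b2': array([548.,  -7.,  79.]), 'b3': array([539., -45., 192.]), 'k': array([576., -79., 226.])}
[[683.  60.  12.]]
[[556.  91.  12.]]
[[ 636. -134.   12.]]
[[ 509. -103.   12.]]
```

```bash
python3 - <<'E'
from cell import ctrl
from h import *
d={n:ctrl.get_image(n) for n in("scene","top","wrist")}
ct,cs=cam(d["top"]),cam(d["scene"])
K,D,Ti=ct; T=np.linalg.inv(Ti)
def ray(uv,h):
    p=cv2.undistortPoints(np.array([[uv]],float),K,D)[0,0]; v=T[:3,:3]@np.array([p[0],-p[1],-1]); o=T[:3,3]
    return o+v*(h-o[2])/v[2]
im=d["scene"]["img"][:,:,::-1].copy()
A=[(314,222),(400,232),(388,381),(301,373)];B=[(397,320),(492,325),(485,398),(385,398)]
for h,c in((100,(0,0,255)),(200,(0,255,0)),(300,(255,0,0)),(400,(255,0,255))):
    for Q in(A,B):
        P=np.array([ray(q,h) for q in Q]); cv2.polylines(im,[proj(cs,P).astype(int)],True,c,1); print(h,P.round().tolist())
cv2.imwrite("pics/stack.png",im); cv2.imwrite("pics/w.png",d["wrist"]["img"][:,:,::-1])
E
```

```text
100 [[445.0, -64.0, 100.0], [418.0, -304.0, 100.0], [12.0, -268.0, 100.0], [34.0, -30.0, 100.0]]
100 [[176.0, -294.0, 100.0], [163.0, -557.0, 100.0], [-33.0, -533.0, 100.0], [-33.0, -259.0, 100.0]]
200 [[444.0, -63.0, 200.0], [420.0, -280.0, 200.0], [52.0, -247.0, 200.0], [72.0, -32.0, 200.0]]
200 [[201.0, -271.0, 200.0], [188.0, -509.0, 200.0], [11.0, -488.0, 200.0], [11.0, -239.0, 200.0]]
300 [[443.0, -61.0, 300.0], [421.0, -257.0, 300.0], [92.0, -227.0, 300.0], [109.0, -34.0, 300.0]]
300 [[225.0, -248.0, 300.0], [214.0, -462.0, 300.0], [55.0, -442.0, 300.0], [55.0, -220.0, 300.0]]
400 [[443.0, -60.0, 400.0], [423.0, -233.0, 400.0], [132.0, -206.0, 400.0], [147.0, -36.0, 400.0]]
400 [[250.0, -225.0, 400.0], [240.0, -414.0, 400.0], [99.0, -397.0, 400.0], [99.0, -200.0, 400.0]]
```

View pics/stack.png

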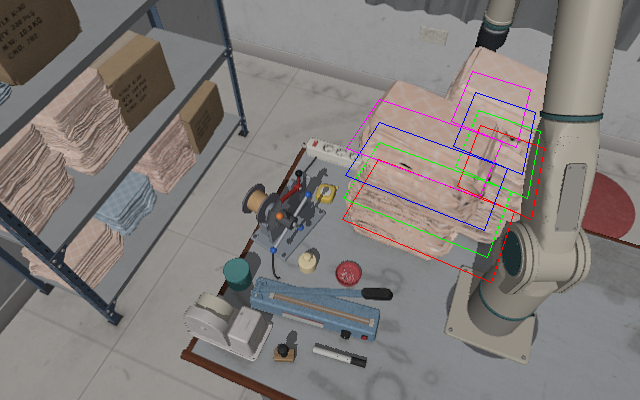

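View pics/w.png

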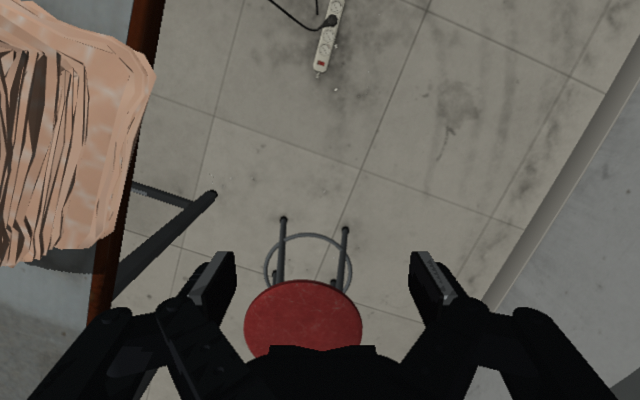

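```bash
cat >> h.py <<'E'
W=(595.9,-21.5,-0.237)
def go(s,target,yaw=None,pos0=None):
    """rows for world target (mm), tool straight down with yaw"""
    R0=R.from_euler("xyz",s["tool_rot"]); p0=s["eef_pos"] if pos0 is None else pos0
    sh=R0.inv().apply(np.array(target)-p0)/40
    rv=np.zeros(3) if yaw is None else (R0.inv()*R.from_euler("xyz",[np.pi,0,yaw])).as_rotvec(degrees=True)
    return sh.round(3),rv.round(2)
E
python3 - <<'E'
from cell import ctrl
from h import *
s=ctrl.read_state(); print(go(s,[s["eef_pos"][0]+315,s["eef_pos"][1]+210,400],-0.7))
E
```

```text
(array([-2.206, -9.204, -4.217]), array([ -0.  ,  -0.  , -29.68]))
```

```bash
python3 -m creep '0 0 -1 0 0 0 1; 0 0 -2 0 0 0 1; 0 0 -3 0 0 0 1; 0 0 -4.2 0 0 0 1; -0.2 -1 -4.2 0 0 -4 1; -0.4 -1.9 -4.2 0 0 -8 1; -0.7 -2.8 -4.2 0 0 -12 1; -1 -3.7 -4.2 0 0 -16 1; -1.2 -4.6 -4.2 0 0 -20 1; -1.4 -5.5 -4.2 0 0 -24 1'; python3 - <<'E'
from cell import ctrl
from h import *
s=ctrl.read_state(); print(s["eef_pos"],s["tool_rot"],s["force"],s["width"],s["qpos"]);print(go(s,[570,-330,400],-0.5))
E
```

```text
clock: 2.73
eef_pos: [412.9, -480.0, 399.7]
tool_rot: [3.142, -0.0, -0.796]
force: [0.9, -0.3, -1.1]
width: -0.1
[ 412.9130484  -480.04953146  399.69659035] [ 3.14155183e+00 -4.34153295e-04 -7.95734397e-01] [ 0.88783513 -0.2936878  -1.06148249] -0.05530665615061512 [ 0.86583796  0.48302461 -0.08533199  1.30330711  0.04056721  1.35649556
 -0.01412003]
(array([ 0.068, -5.43 , -0.008]), array([ 1.000e-02, -2.000e-02, -1.694e+01]))
```

```bash
python3 -m creep '0 -1 0 0 0 -3 1; 0 -1.9 0 0 0 -6 1; 0 -2.8 0 0 0 -9 1; 0 -3.7 0 0 0 -12 1; 0 -4.6 0 0 0 -15 1; 0 -5.4 0 0 0 -17 1;0 -5.4 0 0 0 -17 1'; python3 - <<'E'
from cell import ctrl
from h import *
s=ctrl.read_state(); print(s["eef_pos"],s["tool_rot"],s["force"]);print(stand([-6,-25,300],*W));print(go(s,stand([-6,-25,300],*W)[0],-0.237))
E
```

```text
clock: 3.32
eef_pos: [572.3, -322.3, 398.9]
tool_rot: [-3.134, -0.0, -0.49]
force: [0.2, 1.4, 0.2]
width: 0.1
[ 572.3052551  -322.25547517  398.87728941] [-3.13416582e+00 -3.73847853e-04 -4.89514970e-01] [0.19079817 1.41407214 0.19161207]
[[584.19803106 -44.39244248 300.        ]]
(array([-3.005, -6.252,  2.517]), array([ -0.42,  -0.08, -14.47]))
```

```bash
python3 -m creep '-0.4 -0.9 0 0 0 -2 1; -0.85 -1.8 0 0 0 -4 1; -1.3 -2.7 0 0 0 -6 1; -1.7 -3.6 0 0 0 -8 1; -2.15 -4.5 0 0 0 -10 1; -2.6 -5.4 0.3 0 0 -12.5 1; -3 -6.25 0.8 0 0 -14.5 1; -3 -6.25 1.6 0 0 -14.5 1; -3 -6.25 2.5 0 0 -14.5 1; -3 -6.25 2.5 0 0 -14.5 1'; cat > snap.py <<'E'
import sys
from cell import ctrl
from h import *
tag=sys.argv[1]
s=ctrl.read_state()
for n in sys.argv[2:]:
    d=ctrl.get_image(n); im=d["img"][:,:,::-1]
    if n=="scene": im=cv2.resize(im[150:300,200:400],None,fx=4,fy=4,interpolation=3)
    if n=="top": im=cv2.resize(im[100:250,220:420],None,fx=4,fy=4,interpolation=3)
    cv2.imwrite(f"pics/{n}{tag}.png",im)
E
cat > st.py <<'E'
from cell import ctrl
from h import *
s=ctrl.read_state(); p=s["eef_pos"]; c,q=np.cos(W[2]),np.sin(W[2]); dx,dy=p[0]-W[0],p[1]-W[1]
print("stand xyz",round(c*dx+q*dy,1),round(-q*dx+c*dy,1),round(p[2],1),"rot",s["tool_rot"].round(3),"F",s["force"].round(1),"q",s["qpos"].round(2),"t",round(s["clock"],2))
E
python3 st.py; python3 snap.py 1 scene wrist
```

```text
clock: 4.15
eef_pos: [577.3, -53.5, 293.2]
tool_rot: [3.139, 0.012, -0.248]
force: [-0.6, -0.8, -1.4]
width: -0.1
stand xyz -10.6 -35.5 293.2 rot [ 3.139  0.012 -0.248] F [-0.6 -0.8 -1.4] q [ 0.23  0.48 -0.29  1.62  0.15  1.07 -0.35] t 4.15
```

View pics/scene1.png

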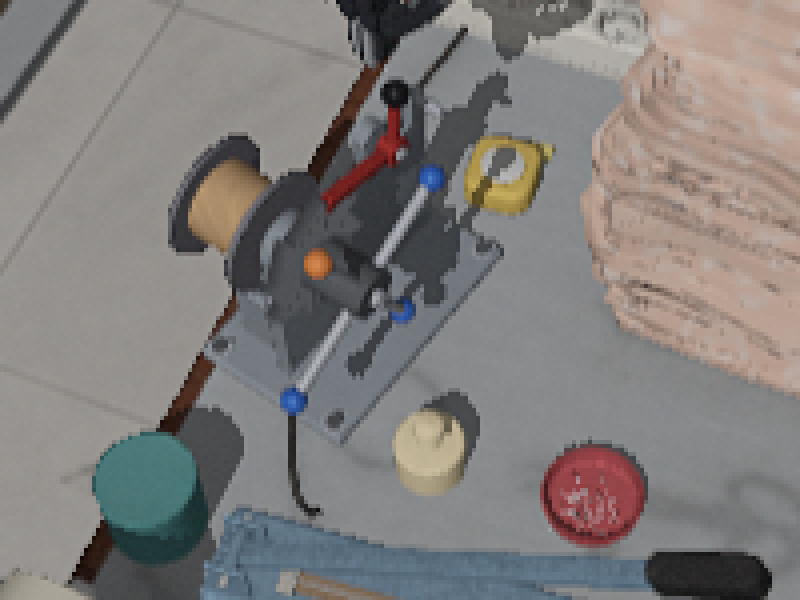

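View pics/wrist1.png

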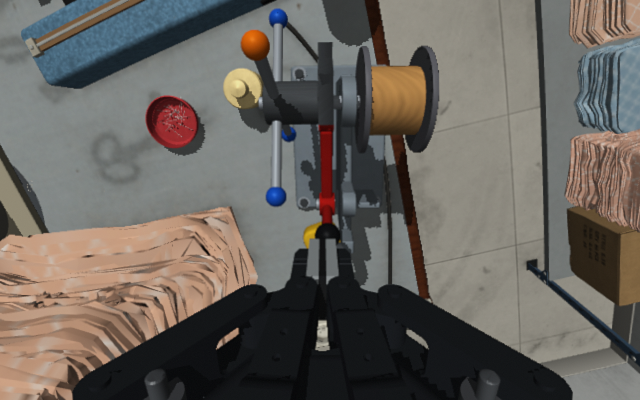

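```bash
python3 -m creep '0 0 0 0 0 0 1; 0 0 0 0 0 0 1;0 0 0 0 0 0 1'; python3 st.py; cat > wfit.py <<'E'
# wrist fit: optimise stand x,y,yaw,th,pw with wrist balls (given approx from W), print projections
import sys
from cell import ctrl
from h import *
s=ctrl.read_state(); d=ctrl.get_image("wrist"); c=cam(d,(s["eef_pos"],s["tool_rot"]))
im=d["img"][:,:,::-1].copy()
th,pw=float(sys.argv[2]),float(sys.argv[3])
for q in [ball(th,k) for k in range(4)]+[knob(pw),nose(pw),[-6,-50,175]]:
    u=proj(c,stand(q,*W))[0]
    if abs(u).max()<2000: cv2.circle(im,tuple(int(v) for v in u),4,(0,255,0),1); print(u.round())
cv2.imwrite(f"pics/wf{sys.argv[1]}.png",im)
E
python3 wfit.py 1 .038 .028
```

```text
clock: 4.5
eef_pos: [582.9, -54.4, 301.4]
tool_rot: [-3.141, -0.004, -0.25]
force: [0.2, -0.2, 0.2]
width: 0.4
stand xyz -4.9 -35.0 301.4 rot [-3.141 -0.004 -0.25 ] F [ 0.2 -0.2  0.2] q [ 0.24  0.47 -0.29  1.61  0.15  1.08 -0.35] t 4.5
[249.  44.]
[273.  20.]
[284. 134.]
[270. 194.]
[321. 235.]
[320. 127.]
[321. 202.]
```

View pics/wf1.png

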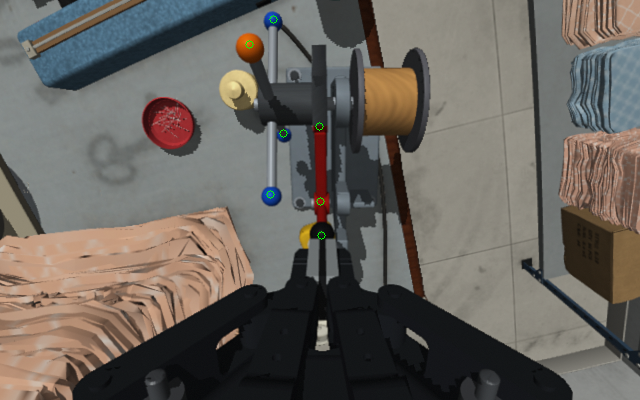

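```bash
python3 -m creep '0 -0.3 0.3 0 0 0.7 1; 0 -0.3 1 0 0 0.7 1; 0 -0.3 1.7 0 0 0.7 1; 0 -0.3 2.3 0 0 0.7 1;0 -0.3 2.3 0 0 0.7 1;0 -0.3 2.3 0 0 0.7 1;0 -0.3 2.3 0 0 0.7 1'; python3 st.py; python3 wfit.py 2 .038 .028; python3 snap.py 2 scene
```

```text
clock: 5.13
eef_pos: [586.1, -42.3, 209.1]
tool_rot: [-3.141, -0.003, -0.262]
force: [-0.1, 0.0, -0.7]
width: 0.3
stand xyz -4.7 -22.5 209.1 rot [-3.141e+00 -3.000e-03 -2.620e-01] F [-0.1  0.  -0.7] q [ 0.2   0.57 -0.27  1.72  0.19  0.87 -0.42] t 5.13
[191.  41.]
[251.   8.]
[272. 160.]
[247. 262.]
[322. 334.]
[318. 167.]
[321. 265.]
```

View pics/wf2.png

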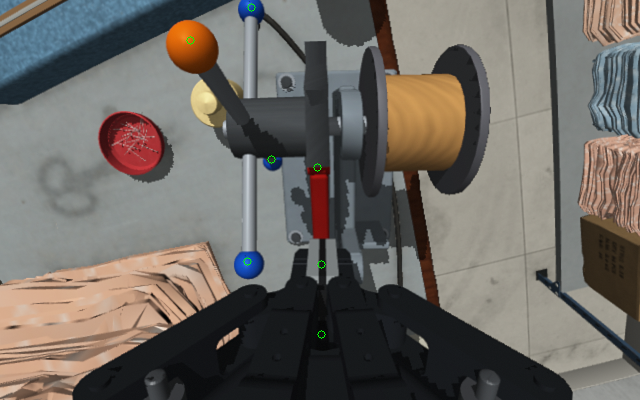

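View pics/scene2.png

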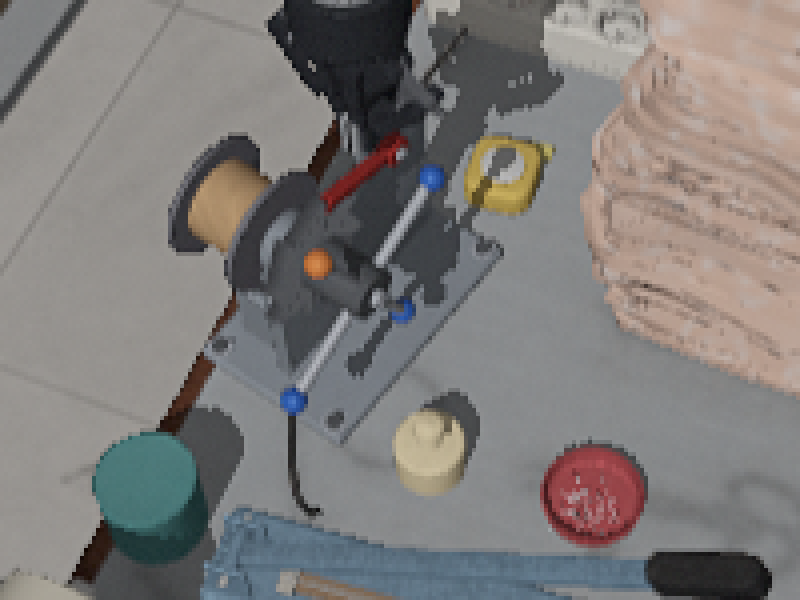

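```bash
python3 -m creep '0 0.15 0 0 0 0 1; 0 0.3 0 0 0 0 1; 0 0.45 0 0 0 0 1; 0 0.6 0 0 0 0 1; 0 0.75 0 0 0 0 1; 0 0.9 0 0 0 0 1; 0 1.1 0 0 0 0 1; 0 1.3 0 0 0 0 1; 0 1.5 0 0 0 0 1; 0 1.55 0 0 0 0 1'; python3 st.py; python3 snap.py 3 scene wrist
```

```text
clock: 6.07
eef_pos: [568.0, -104.7, 207.2]
tool_rot: [3.14, 0.0, -0.264]
force: [0.1, -0.2, 0.2]
width: -0.1
stand xyz -7.6 -87.4 207.2 rot [ 3.14   0.    -0.264] F [ 0.1 -0.2  0.2] q [ 0.31  0.56 -0.27  1.75  0.19  0.86 -0.31] t 6.07
```

View pics/wrist3.png

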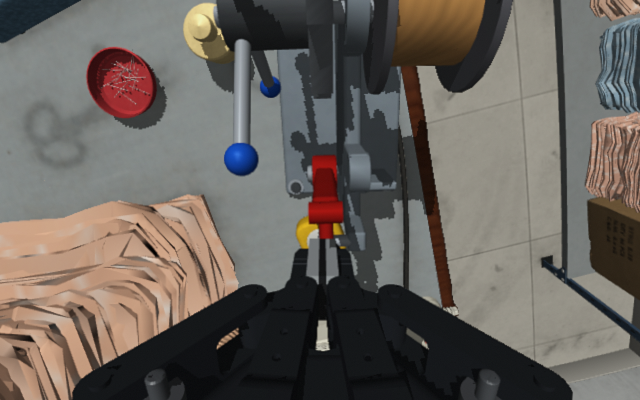

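View pics/scene3.png

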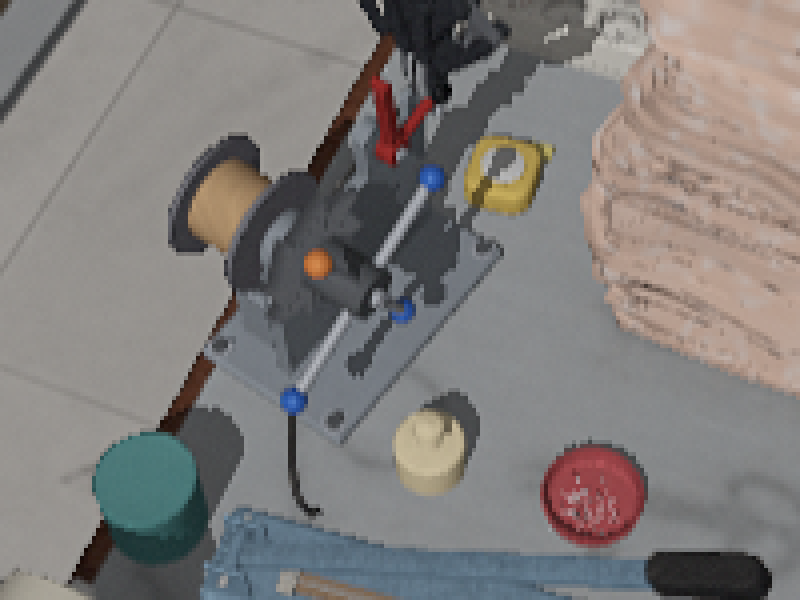

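```bash
python3 -m creep '0 0 -0.4 0 0 0 1; 0 0 -1 0 0 0 1; 0 0 -1.7 0 0 0 1; 0 0 -2.4 0 0 0 1; 0 0 -2.4 0 0 0 1; 0 0 -2.4 0 0 0 1'; python3 st.py; python3 - <<'E'
from cell import ctrl
from h import *
s=ctrl.read_state(); print(go(s,stand([-50,112,303],*W)[0],-0.237))
E
python3 snap.py 4 scene
```

```text
clock: 6.67
eef_pos: [569.8, -101.6, 305.0]
tool_rot: [-3.141, -0.004, -0.261]
force: [-0.6, 0.2, -0.9]
width: -0.0
stand xyz -6.6 -83.9 305.0 rot [-3.141 -0.004 -0.261] F [-0.6  0.2 -0.9] q [ 0.32  0.46 -0.3   1.62  0.15  1.08 -0.28] t 6.67
(array([-1.202, -4.871,  0.05 ]), array([-0.04, -0.22, -1.36]))
```

View pics/scene4.png

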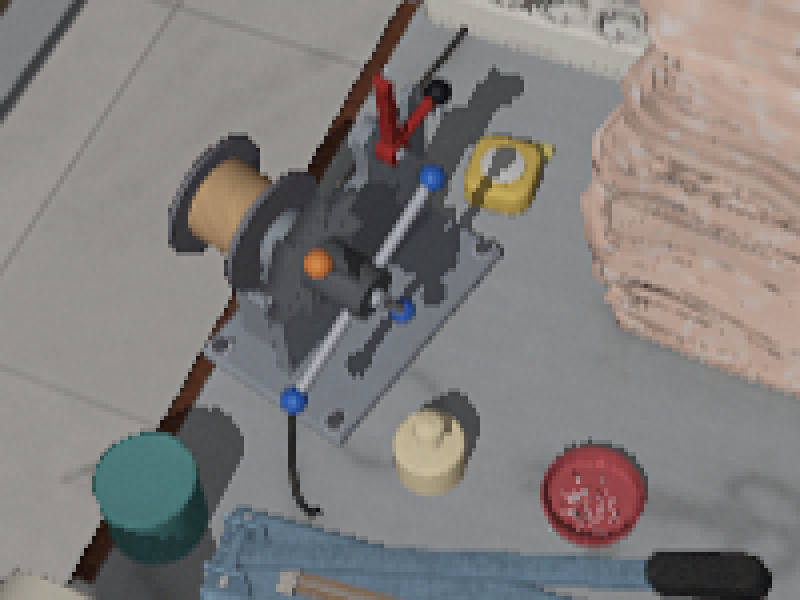

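```bash
python3 -m creep '-0.2 -0.8 0 0 0 -1.4 1; -0.4 -1.6 0 0 0 -1.4 1; -0.6 -2.4 0 0 0 -1.4 1; -0.8 -3.2 0 0 0 -1.4 1; -1 -4 0 0 0 -1.4 1; -1.2 -4.87 0 0 0 -1.4 1; -1.2 -4.87 0 0 0 -1.4 1; -1.2 -4.87 0 0 0 -1.4 1; -1.2 -4.87 0 0 0 -1.4 1'; python3 st.py; python3 wfit.py 5 .038 1.25
```

```text
clock: 7.47
eef_pos: [572.0, 97.8, 301.9]
tool_rot: [3.14, 0.002, -0.237]
force: [-0.3, -0.0, -0.2]
width: 0.3
stand xyz -51.2 110.4 301.9 rot [ 3.14e+00  2.00e-03 -2.37e-01] F [-0.3 -0.  -0.2] q [-0.    0.47 -0.33  1.62  0.17  1.08 -0.62] t 7.47
[324. 247.]
[324. 166.]
[324. 242.]
[324. 327.]
[362. 367.]
[374. 382.]
[364. 326.]
```

View pics/wf5.png

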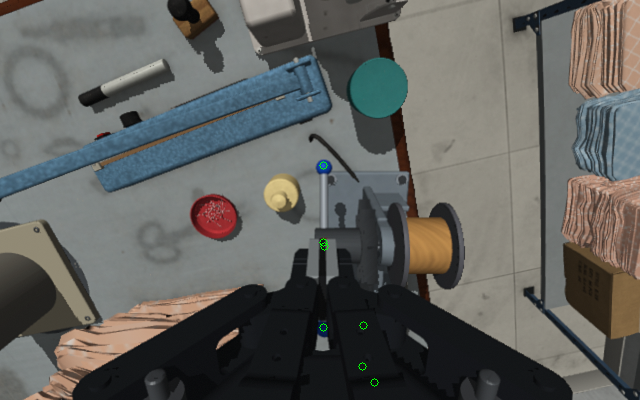

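```bash
python3 -m creep '0 0 0.4 0 0 0 1; 0 0 1 0 0 0 1; 0 0 1.6 0 0 0 1; 0 0 2.1 0 0 0 1; 0 0 2.1 0 0 0 1; 0 0 2.1 0 0 0 1;0 0 2.1 0 0 0 1'; python3 st.py; python3 snap.py 6 scene
```

```text
clock: 8.1
eef_pos: [573.5, 97.6, 220.3]
tool_rot: [-3.141, -0.001, -0.239]
force: [-1.0, -0.4, -0.6]
width: -0.2
stand xyz -49.7 110.5 220.3 rot [-3.141e+00 -1.000e-03 -2.390e-01] F [-1.  -0.4 -0.6] q [-0.02  0.56 -0.31  1.72  0.21  0.9  -0.65] t 8.1
```

View pics/scene6.png

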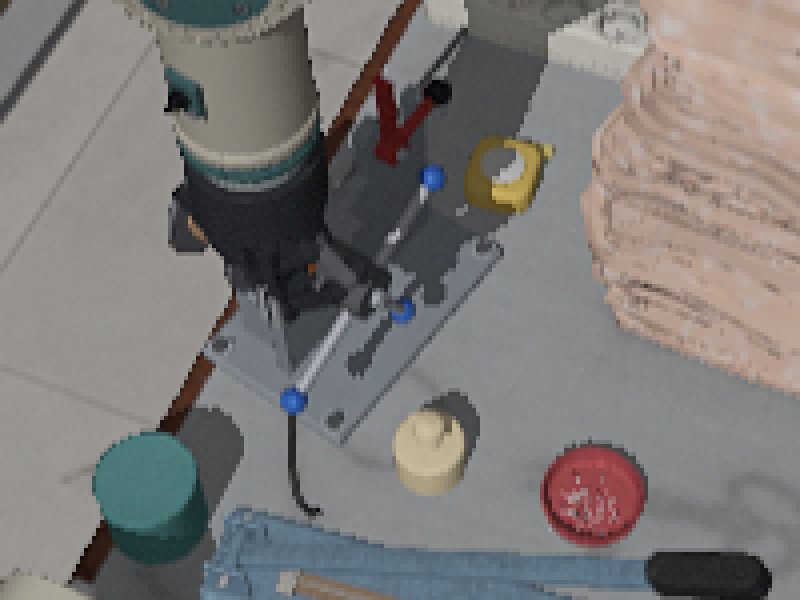

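```bash
python3 -m creep '0 0.2 0 0 0 0 1; 0 0.4 0 0 0 0 1; 0 0.55 0 0 0 0 1; 0 0.7 0 0 0 0 1; 0 0.85 0 0 0 0 1; 0 1 0 0 0 0 1; 0 1.15 0 0 0 0 1; 0 1.3 0 0 0 0 1; 0 1.4 0 0 0 0 1; 0 1.4 0 0 0 0 1'; python3 st.py; cat > whl.py <<'E'
# wheel angle from blue balls b1..b3 in fixed cameras + wrist
from cell import ctrl
from h import *
import sys
guess=float(sys.argv[1]); s=ctrl.read_state()
for n in ("scene","top","wrist"):
    d=ctrl.get_image(n); c=cam(d,(s["eef_pos"],s["tool_rot"]))
    for k in range(4):
        u0=proj(c,stand(ball(guess,k),*W))[0]
        if not(15<u0[0]<625 and 15<u0[1]<385): continue
        r=7 if n!="wrist" else 25
        o,cnt=centroid(d["img"],u0,min(r,14+r),"orange" if k==0 else "blue") 
        if o is None or cnt<12: continue
        res=least_squares(lambda t:proj(c,stand(ball(t[0],k),*W))[0]-o,[guess])
        print(n,k,"theta",res.x.round(3),"resid px",res.fun.round(1),"n",cnt)
E
python3 whl.py 0.55; python3 snap.py 7 scene wrist
```

```text
clock: 8.98
eef_pos: [558.9, 42.1, 219.0]
tool_rot: [3.14, 0.001, -0.239]
force: [-0.3, 1.1, 0.1]
width: 0.5
stand xyz -50.9 53.1 219.0 rot [ 3.14e+00  1.00e-03 -2.39e-01] F [-0.3  1.1  0.1] q [ 0.08  0.53 -0.31  1.78  0.21  0.87 -0.56] t 8.98
scene 1 theta [0.568] resid px [-0.3  0. ] n 35
scene 2 theta [0.561] resid px [-0.3 -0.3] n 21
scene 3 theta [0.524] resid px [-0.8  0. ] n 20
wrist 1 theta [0.686] resid px [-0.2  0. ] n 572
wrist 2 theta [0.538] resid px [1.8 0. ] n 33
```

View pics/scene7.png

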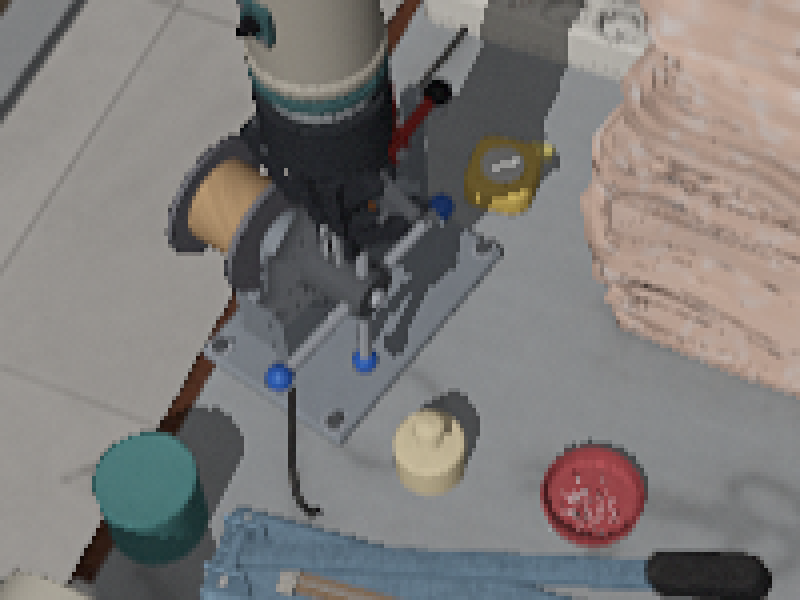

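View pics/wrist7.png

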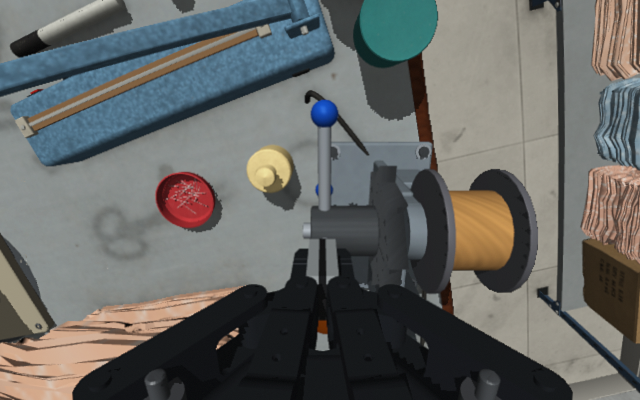

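```bash
python3 -m creep '0 0.1 0 0 0 0 1; 0 0.2 0 0 0 0 1; 0 0.3 0 0 0 0 1; 0 0.36 0 0 0 0 1; 0 0.36 0 0 0 0 1; 0 0.36 0 0 0 0 1'; python3 st.py;python3 whl.py 0.74
```

```text
clock: 9.73
eef_pos: [556.1, 29.3, 219.3]
tool_rot: [3.141, 0.0, -0.238]
force: [0.4, -1.0, -0.4]
width: 0.2
stand xyz -50.6 40.0 219.3 rot [ 3.141  0.    -0.238] F [ 0.4 -1.  -0.4] q [ 0.11  0.52 -0.31  1.79  0.21  0.86 -0.54] t 9.73
scene 1 theta [0.725] resid px [-0.4 -0. ] n 37
scene 2 theta [0.714] resid px [-0.1 -0.1] n 23
scene 3 theta [0.682] resid px [-0.7 -0.1] n 27
top 3 theta [0.668] resid px [0.1 0.2] n 23
wrist 1 theta [0.781] resid px [ 0.8 -0. ] n 691
wrist 2 theta [0.699] resid px [2.3 0. ] n 36
```

```bash
python3 -m creep '0 0.03 0 0 0 0 1; 0 0.05 0 0 0 0 1; 0 0.05 0 0 0 0 1; 0 0 0 0 0 0 1; 0 -0.4 0 0 0 0 1; 0 -0.8 -0.4 0 0 0 1;0 -0.8 -1.2 0 0 0 1; 0 -0.8 -2 0 0 0 1; 0 -0.8 -2.2 0 0 0 1; 0 -0.8 -2.2 0 0 0 1'; python3 st.py;python3 whl.py 0.74; python3 snap.py 8 scene wrist
```

```text
clock: 10.72
eef_pos: [565.3, 61.3, 310.1]
tool_rot: [-3.14, -0.006, -0.237]
force: [0.3, 0.7, -0.0]
width: -0.3
stand xyz -49.2 73.3 310.1 rot [-3.14  -0.006 -0.237] F [ 0.3  0.7 -0. ] q [ 0.07  0.44 -0.34  1.64  0.16  1.08 -0.55] t 10.72
scene 0 theta [0.731] resid px [0.2 0.3] n 29
scene 1 theta [0.741] resid px [-0.2 -0. ] n 36
scene 2 theta [0.722] resid px [-0.2 -0.3] n 24
scene 3 theta [0.689] resid px [-0.6 -0.1] n 25
top 0 theta [0.696] resid px [-0.   0.1] n 12
top 3 theta [0.668] resid px [0.1 0.2] n 23
wrist 1 theta [0.716] resid px [-2.4 -0. ] n 285
wrist 2 theta [0.723] resid px [ 0.4 -0. ] n 22
```

View pics/scene8.png

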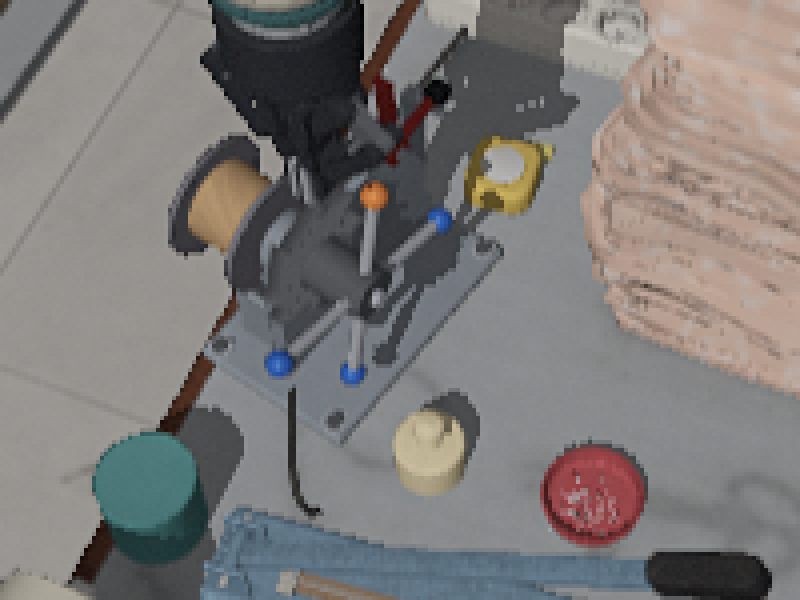

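View pics/wrist8.png

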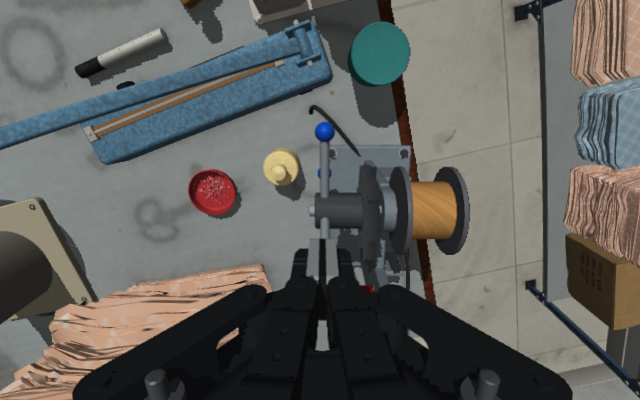

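```bash
python3 - <<'E'
from cell import ctrl
from h import *
s=ctrl.read_state(); print(s["clock"],go(s,stand([-5,-88,308],*W)[0],-0.237))
E
```

```text
10.9667 (array([ 1.166,  4.   , -0.057]), array([ 0.08,  0.17, -0.02]))
```

```bash
python3 -m creep '0.2 0.7 0 0 0 0 1; 0.4 1.4 0 0 0 0 1; 0.6 2.1 0 0 0 0 1; 0.8 2.8 0 0 0 0 1; 1 3.4 0 0 0 0 1; 1.16 4 0 0 0 0 1; 1.16 4 0 0 0 0 1; 1.16 4 0 0 0 0 1; 1.16 4 0 0 0 0 1'; python3 st.py; python3 wfit.py 9 .73 1.25
```

```text
clock: 11.72
eef_pos: [570.8, -104.4, 306.4]
tool_rot: [-3.141, 0.002, -0.237]
force: [-0.2, 0.5, -0.9]
width: 0.4
stand xyz -5.0 -86.5 306.4 rot [-3.141e+00  2.000e-03 -2.370e-01] F [-0.2  0.5 -0.9] q [ 0.33  0.47 -0.31  1.61  0.15  1.09 -0.25] t 11.72
[253.  53.]
[263. -81.]
[283.  35.]
[279. 133.]
[322. 202.]
[321. 156.]
[322. 146.]
```

View pics/wf9.png

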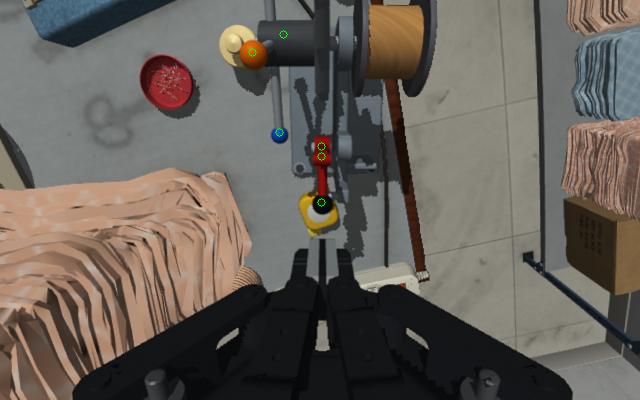

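```bash
python3 -m creep '0 0 0.5 0 0 0 1; 0 0 1.1 0 0 0 1; 0 0 1.7 0 0 0 1; 0 0 2.1 0 0 0 1; 0 0 2.1 0 0 0 1; 0 0 2.1 0 0 0 1'; python3 st.py; python3 snap.py 10 scene
```

```text
clock: 12.27
eef_pos: [570.9, -103.8, 222.9]
tool_rot: [-3.141, 0.002, -0.235]
force: [-0.2, -0.3, 0.2]
width: 0.0
stand xyz -5.0 -85.9 222.9 rot [-3.141e+00  2.000e-03 -2.350e-01] F [-0.2 -0.3  0.2] q [ 0.32  0.55 -0.29  1.72  0.19  0.9  -0.28] t 12.27
```

View pics/scene10.png

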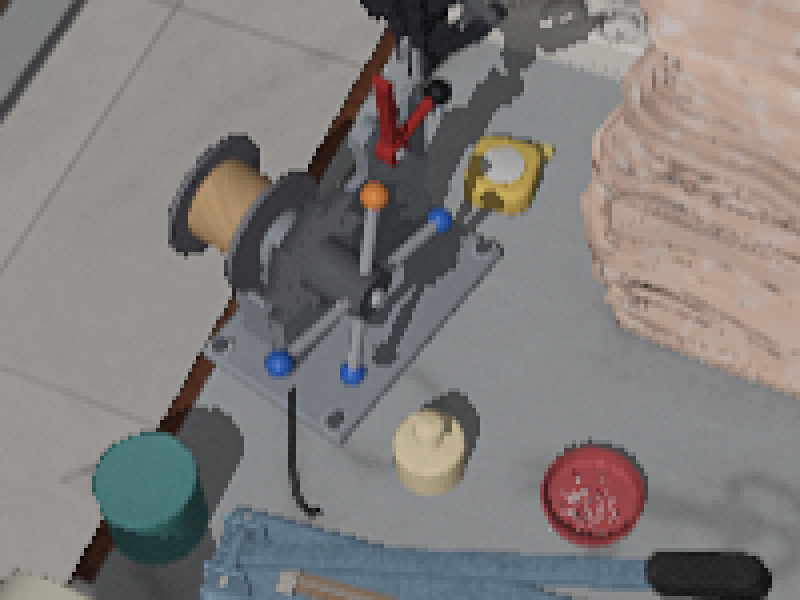

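```bash
python3 -m creep '0 -0.2 0 0 0 0 1; 0 -0.4 0 0 0 0 1; 0 -0.6 0 0 0 0 1; 0 -0.8 0 0 0 0 1; 0 -0.95 0 0 0 0 1; 0 -1.1 0 0 0 0 1; 0 -1.25 0 0 0 0 1; 0 -1.4 0 0 0 0 1; 0 -1.53 0 0 0 0 1; 0 -1.53 0 0 0 0 1'; python3 st.py; python3 snap.py 11 scene wrist
```

```text
clock: 13.15
eef_pos: [585.9, -44.0, 223.4]
tool_rot: [-3.14, -0.0, -0.235]
force: [0.2, 0.3, -0.4]
width: -0.1
stand xyz -4.4 -24.2 223.4 rot [-3.14  -0.    -0.235] F [ 0.2  0.3 -0.4] q [ 0.21  0.56 -0.29  1.7   0.19  0.91 -0.39] t 13.15
```

View pics/scene11.png

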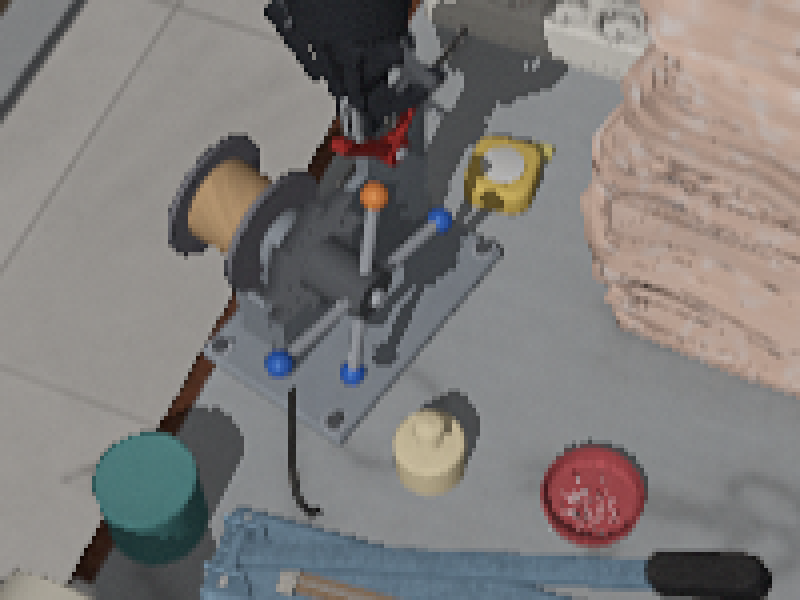

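View pics/wrist11.png

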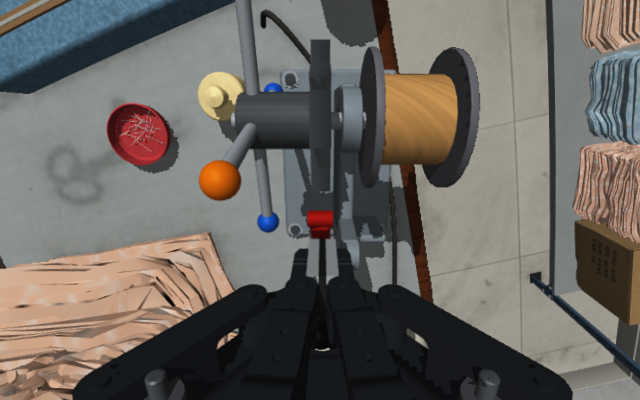

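```bash
python3 -m creep '0 -0.1 0 0 0 0 1; 0 -0.2 0 0 0 0 1; 0 -0.3 0 0 0 0 1; 0 -0.3 0 0 0 0 1; 0 -0.3 0 0 0 0 1;  0 -0.3 0 0 0 0 1'; python3 st.py; python3 snap.py 12 scene wrist
```

```text
clock: 13.75
eef_pos: [588.4, -34.3, 223.3]
tool_rot: [3.141, -0.0, -0.237]
force: [1.1, 0.2, 0.1]
width: 0.0
stand xyz -4.3 -14.2 223.3 rot [ 3.141 -0.    -0.237] F [1.1 0.2 0.1] q [ 0.2   0.56 -0.29  1.7   0.19  0.91 -0.41] t 13.75
```

View pics/scene12.png

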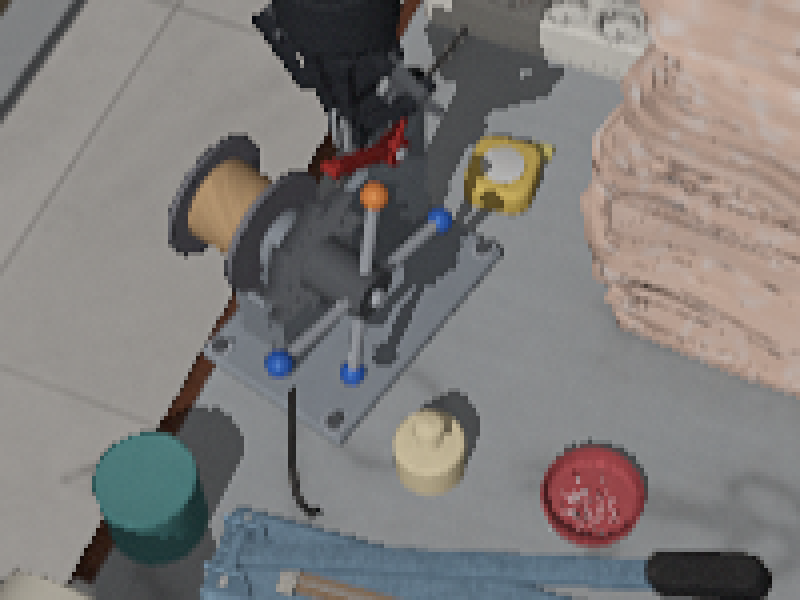

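View pics/wrist12.png

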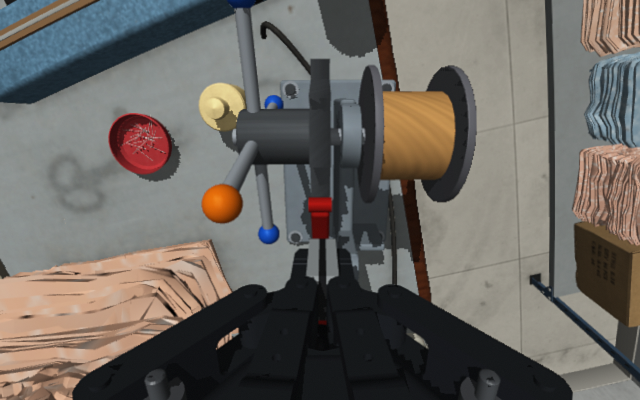

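```bash
python3 -m creep '0 -0.05 0 0 0 0 1; 0 -0.1 0 0 0 0 1; 0 -0.15 0 0 0 0 1; 0 -0.15 0 0 0 0 1; 0 -0.15 0 0 0 0 1'; python3 st.py; python3 snap.py 13 scene; python3 wfit.py 13 .73 .4
```

```text
clock: 14.27
eef_pos: [589.8, -28.1, 223.3]
tool_rot: [-3.142, -0.0, -0.237]
force: [0.6, -0.3, -0.0]
width: 0.4
stand xyz -4.4 -7.8 223.3 rot [-3.142 -0.    -0.237] F [ 0.6 -0.3 -0. ] q [ 0.18  0.56 -0.29  1.69  0.19  0.91 -0.42] t 14.27
[222. 214.]
[240.   0.]
[274. 109.]
[268. 238.]
[320. 350.]
[319. 223.]
[320. 272.]
```

View pics/scene13.png

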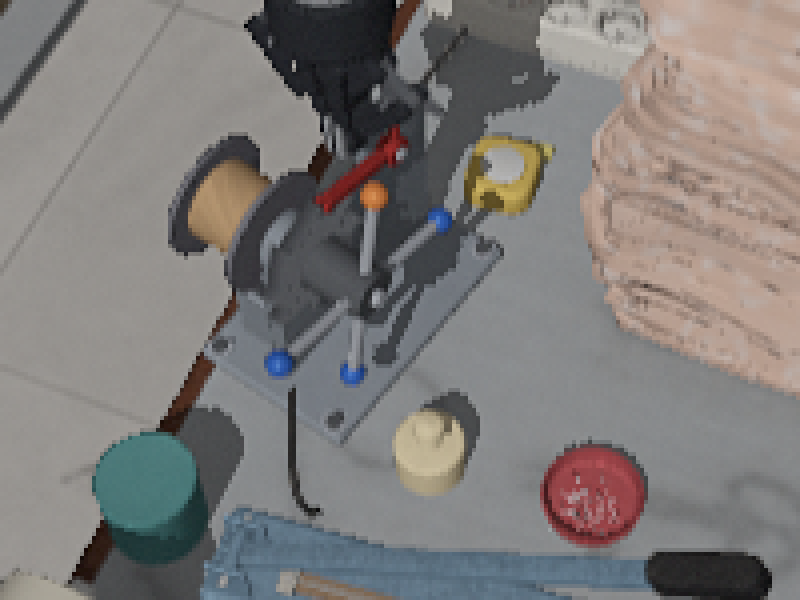

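View pics/wf13.png

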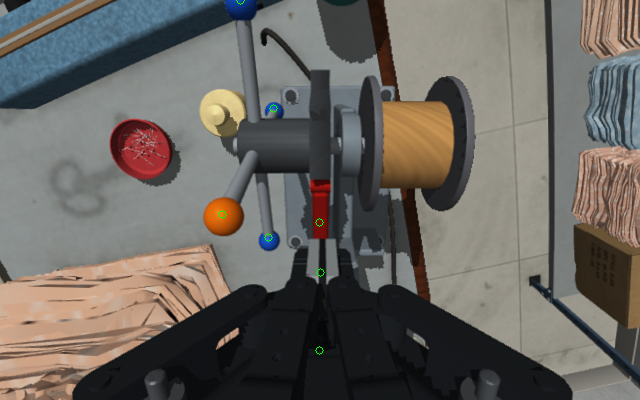

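```bash
python3 -m creep '0 0 -0.4 0 0 0 1; 0 0 -1 0 0 0 1; 0 0 -1.7 0 0 0 1; 0 0 -2.4 0 0 0 1; 0 0.9 -2.8 0 0 0 1; 0 1.8 -2.8 0 0 0 1; 0 2.7 -2.8 0 0 0 1; 0 3.4 -2.8 0 0 0 1; 0 3.4 -2.8 0 0 0 1; 0 3.4 -2.8 0 0 0 1'; python3 st.py; python3 whl.py 0.74; python3 wfit.py 14 .74 0; python3 snap.py 14 scene top; python3 - <<'E'
from cell import ctrl
from h import *
s=ctrl.read_state(); r=[]
for n in("scene","top"):
    d=ctrl.get_image(n); c=cam(d)
    o,k=centroid(d["img"],proj(c,stand(knob(0.03),*W))[0],5,"black"); print(n,o,k)
    print([(a,proj(c,stand(knob(a),*W))[0].round(1)) for a in(-.1,0,.1,.2,.3)])
E
```

```text
clock: 15.2
eef_pos: [557.1, -163.0, 335.2]
tool_rot: [3.141, 0.0, -0.242]
force: [-0.0, 0.8, 0.1]
width: 0.1
stand xyz -4.5 -146.6 335.2 rot [ 3.141  0.    -0.242] F [-0.   0.8  0.1] q [ 0.42  0.44 -0.29  1.57  0.13  1.15 -0.13] t 15.2
scene 0 theta [0.731] resid px [0.2 0.3] n 29
scene 1 theta [0.741] resid px [-0.2 -0. ] n 36
scene 2 theta [0.727] resid px [-0.2 -0.3] n 23
scene 3 theta [0.689] resid px [-0.6 -0.1] n 25
top 0 theta [0.696] resid px [-0.   0.1] n 12
top 1 theta [0.727] resid px [0.2 0.2] n 22
top 3 theta [0.668] resid px [0.1 0.2] n 23
wrist 3 theta [0.611] resid px [-1.5 -3.6] n 187
[257. -27.]
[ 267. -142.]
[284. -13.]
[280.  77.]
[321.  91.]
[321. -10.]
[321.  82.]
scene [298.80555556 173.        ] 36
[(-0.1, array([297.1, 174.3])), (0, array([298.4, 173.2])), (0.1, array([299.6, 172.2])), (0.2, array([300.7, 171.4])), (0.3, array([301.8, 170.7]))]
top [321.28813559 169.08474576] 59
[(-0.1, array([318.4, 168.1])), (0, array([320.4, 168.6])), (0.1, array([322.3, 169.2])), (0.2, array([324.2, 169.7])), (0.3, array([326.1, 170.3]))]
```

View pics/scene14.png

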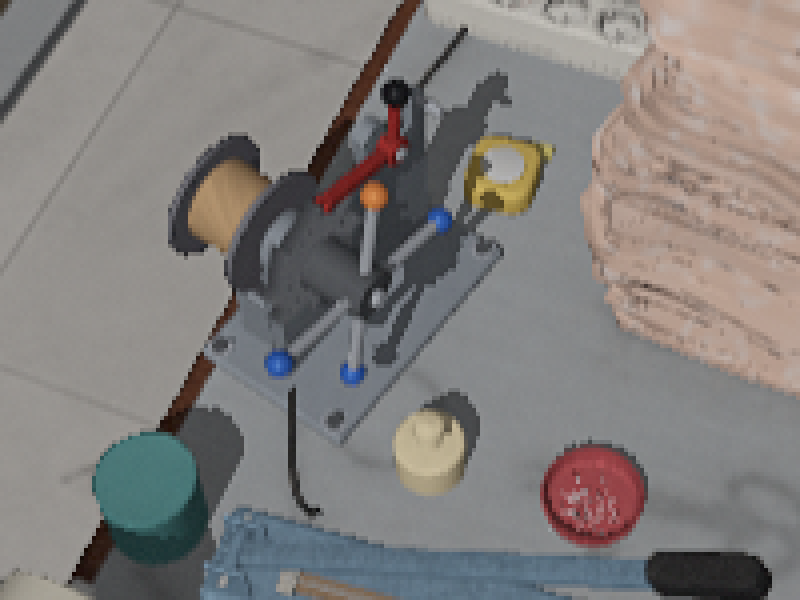

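View pics/wf14.png

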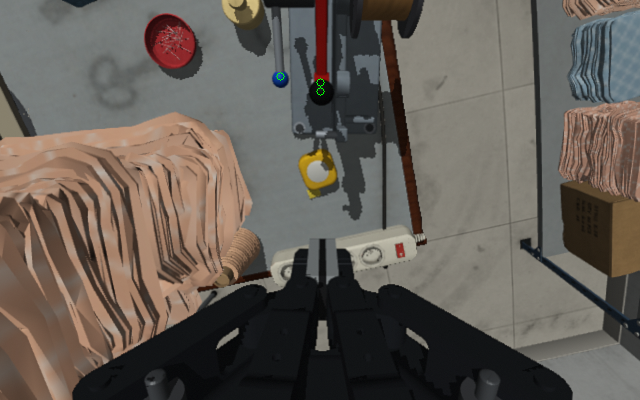

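```bash
python3 - <<'E'
from cell import ctrl
print(ctrl.finish_job())
E
```

```text
the job is handed in; nothing more can be done
None
```

The winder is backed off one notch, the pawl is down in the new notch, and the job was handed in at about 15 s with the arm clear of everything.

- **What I did:** With the gripper shut, I pushed the knob right until the pawl lay back on its rest. I then pushed the orange ball's spoke right by one notch, and finally pushed the pawl arm left past its balance so it dropped in.
- **Extra pushes:** The pawl did not drop on the first push left. It took two more light pushes of about 12 mm and 6 mm.
- **Wheel:** It read about 0.72 rad from the scene and top cameras, with single balls ranging from 0.67 to 0.74. That is inside the 0.635–0.835 window in which the pawl drops fully in. One wrist-camera reading gave 0.61, but its fit was poor because the picture was taken while the arm was still settling, so I set it aside.
- **Pawl:** The knob is back within 0.4 pixels of where it started in both fixed cameras, which puts the pawl at about 0.05 rad, fully in.
- **Forces and loose things:** The wrist force readings after each move stayed at about 1 N, though I did not log it during the moves. The tape measure, brass weight, tin and dish looked unmoved in the last scene picture. I saw the thread cone only once, beside the cloth stack, in the last wrist picture, and never moved near it.

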